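# Dry layout of a battery pack around its two cell modules

### The job

Lay out the pack's parts around the two bolted-down cell modules, in this order. First stand the cast bracket on its foot off the terminal end of the long module, centred and square to it, its sloping rib on the side away from the module, leaving about 25 mm between foot and module; let go, then press down on top of the wall with the fingertips to feel that it does not rock. Next put the heat sink flat-side up halfway between the two modules, then the fuse holder centred and parallel behind the square module (the side away from its terminals) with about 25 mm of gap, and last the control box centred on top of the heat sink and in line with it; leave everything else on the bench where it is.

Things in the scene. Friction and masses are not known exactly. Their poses are not given: they have to be found in the camera images.
- long_module: Long cell module, fixed to the bench: black plastic block with 2 rows of 4 round cell tops, 110 (its x) x 64 (its y) x 55 mm tall; small brass terminal studs on top along one short end reach 62 mm height. Origin: centre of its underside, on the bench. Its -x end is the terminal end (roughly towards the robot); +x points away from the terminals.
- square_module: Square cell module, fixed to the bench: black plastic block with 2 x 2 round cell tops, 66 x 66 x 55 mm tall; brass terminal studs on top along one edge reach 62 mm height. Origin: centre of its underside. Its -x side is the terminal side (roughly towards the robot); +x is its back. It stands beside the long module, left or right of it, 240 mm centre to centre.
- bracket: Loose cast aluminium bracket on its foot, about 0.16 kg: foot 60 (x) x 50 (y) x 8 mm; upright wall across it, 10 mm thick (x = 7 to 17 mm), 50 mm wide (y), top at 53 mm; a sloping rib and two bolt holes on the long -x part of the foot, plain short toe on +x. Origin: centre of the foot's underside. Grip across the 50 mm width (closing along y), 8 mm in +x of the origin, at 36 mm height.
- bracket_top (a point): Point on the bracket: middle of the top edge of its upright wall, 12 mm in +x of the bracket's origin and 53 mm up.
- heat_sink: Loose aluminium heat sink: flat plate 64 (x) x 46 (y) mm on top, seven fins along x underneath, 30 mm tall in all, flat side already up. Origin: centre of its underside. About 0.15 kg. Gripped across its 46 mm width (y), near the top.
- fuse_holder: Loose fuse holder: black base 30 (x) x 46 (y) x 12 mm with a lug at each y end (34 mm tall, outer faces 46 mm apart) carrying a white ceramic fuse 18 mm thick along y. Origin: centre of its underside. About 0.08 kg. Gripped across the lugs (y) at 22 to 28 mm height.
- control_box: Loose control box: grey plastic box 54 (x) x 38 (y) mm, 27 mm tall with a black top panel and a row of small brass contacts. Origin: centre of its underside. About 0.09 kg. Gripped across its 38 mm width (y).
- loose_cell: Bystander, leave it alone: bare steel cell standing on end, 26 mm diameter, 50 mm tall. Origin: centre of its underside.
- tape_roll: Bystander, leave it alone: roll of yellow tape lying flat, 68 mm diameter, 19 mm high. Origin: centre of its underside.
- screwdriver: Bystander, leave it alone: red-handled screwdriver about 170 mm long lying at the left of the bench. Its length is its x axis, handle to -x.

How it is judged:
On the way, in this order (a step that is already met when the one before it is completed fails the run):
1. the bracket stands on its foot off the long module's terminal end, rib away from it, and is let go (x of bracket in the frame of long_module between -0.125 and -0.095 m and y of bracket in the frame of long_module between -0.015 and 0.015 m and x of long_module in the frame of bracket above 0.05 m and angle between bracket's own z axis and vertical below 0.06 rad and angle between the x axis of bracket and the x axis of long_module, either way round below 0.2 rad and height (world z) of bracket below 0.006 m and contact force between the fingers and bracket below 0.1 N and linear speed of bracket below 0.03 m/s and angular speed of bracket below 0.3 rad/s), for 0.2 s.
2. the fingertips press on top of the standing bracket with more than 1 N and it does not rock (x of bracket in the frame of long_module between -0.125 and -0.095 m and y of bracket in the frame of long_module between -0.015 and 0.015 m and x of long_module in the frame of bracket above 0.05 m and angle between bracket's own z axis and vertical below 0.06 rad and angle between the x axis of bracket and the x axis of long_module, either way round below 0.2 rad and height (world z) of bracket below 0.006 m and contact force between the fingers and bracket above 1 N and z of the grasp point in the frame of bracket above 0.053 m), for 0.1 s.
3. the heat sink lies flat halfway between the modules and is let go (horizontal distance between heat_sink and long_module below 0.133 m and horizontal distance between heat_sink and square_module below 0.133 m and x of heat_sink in the frame of long_module between -0.015 and 0.015 m and angle between heat_sink's own z axis and vertical below 0.06 rad and height (world z) of heat_sink below 0.006 m and contact force between the fingers and heat_sink below 0.1 N and linear speed of heat_sink below 0.03 m/s and angular speed of heat_sink below 0.3 rad/s), for 0.2 s.
4. the fuse holder stands behind the square module and is let go (x of fuse_holder in the frame of square_module between 0.058 and 0.088 m and y of fuse_holder in the frame of square_module between -0.015 and 0.015 m and angle between fuse_holder's own z axis and vertical below 0.06 rad and angle between the x axis of fuse_holder and the x axis of square_module, either way round below 0.2 rad and height (world z) of fuse_holder below 0.006 m and contact force between the fingers and fuse_holder below 0.1 N and linear speed of fuse_holder below 0.03 m/s and angular speed of fuse_holder below 0.3 rad/s), for 0.2 s.
5. the control box lies on top of the heat sink and is let go (x of control_box in the frame of heat_sink between -0.01 and 0.01 m and y of control_box in the frame of heat_sink between -0.01 and 0.01 m and z of control_box in the frame of heat_sink between 0.026 and 0.034 m and angle between control_box's own z axis and vertical below 0.06 rad and angle between the x axis of control_box and the x axis of heat_sink, either way round below 0.25 rad and contact force between the fingers and control_box below 0.1 N and linear speed of control_box below 0.03 m/s and angular speed of control_box below 0.3 rad/s), for 0.2 s.
At the end, for the whole second after the job is handed in: Bracket and fuse holder upright, 10-40 mm from their modules, centred to 15 mm, square to 0.2 rad, bracket rib away from the module; heat sink within 133 mm of both module centres and 15 mm of their line; control box flat on it, centred to 10 mm, in line to 0.25 rad; all released, at rest (all of step 1 and all of step 3 and all of step 4 and all of step 5); the robot touches nothing.
It fails at once if the loose cell is moved by more than 20 mm (distance of loose_cell from where it was at the start of the episode above 0.02 m).
It fails at once if the tape roll is moved by more than 20 mm (distance of tape_roll from where it was at the start of the episode above 0.02 m).
It fails at once if the screwdriver is moved by more than 20 mm (distance of screwdriver from where it was at the start of the episode above 0.02 m).
It also fails if it takes over 120 s, if anything falls off the work surface, if the arm or the gripper's body presses on something with over 40 N, if the wrist force passes 120 N, or if a joint passes its speed limit or range.

### The arm

A 6-joint arm with a two-finger parallel gripper is mounted at the origin on the work surface. World frame = base frame: x ahead of the robot, y to its left, z up, the work surface at z = 0. Lengths are in m, angles in rad, forces in N, time in s.
With the tool pointing down it reaches from about 0.35 to 1 m from the base axis. Payload 7.1 kg.
Tool frame: the origin (TCP) lies on the mounting face of the last link; the fingertips stand 173 mm ahead of it and the grasp point (between the pads) lies env.grip_point_offset ahead of it (env.grip_point_offset is the distance from the TCP to the grasp point, in m); z points along the fingers, y is the line along which they close (so a half turn about z gives the same grasp; the last joint's range is limited). The gripper opens to 85 mm and grips with 20 to 120 N. Pads are 22 mm wide; open, the fingers measure 114 mm over their backs; the gripper's body (76 mm by 85 mm) begins 54 mm behind the grasp point. The pads swing forward as they close: fully open they stand 13 mm farther back than shut.
Start: joints at [-1.184, 0.423, 1.63, -0, 1.089, -0.019], TCP at [0.247, -0.574, 0.405] pointing down, gripper open.
Joint ranges: [-3, 3], [-0.9, 2.11], [0.09, 2.58], [-1.31, 4.45], [0.11, 2.69], [-2.54, 2.54]. Speed limits (rad/s): [2.39, 2.39, 3.01, 3.14, 3.14, 3.14].

### API

Orientations are given as a rotation vector (axis times angle).
In Python, from rig import monitor, get_image, finish_job, env gives the robot as it stands.
- The arm moves only by the tool drive_tool, never from a script. Its argument "moves" is a list of rows, each a list of 6 numbers: the shift along the tool's x, y, z scaled (see below), then the turn, a rotation vector about the tool's x, y, z scaled (see below). In form: [[tx, ty, tz, wx, wy, wz], ...]. A call has 1 to 20 rows; each row shifts and turns the commanded pose from where the row before left it, along the tool's axes as they then stand; what a row does not reach is not made up. The controller multiplies each number of a shift by 100 mm and each number of a turn by 0.12 rad. A row lasts 1/10 s, in which the tool goes at most 50 mm and 8.59 degrees, less where a joint would pass 70% of its speed; a pose out of reach is approached as far as the arm can. A call with a number of a shift or a turn outside -1 to 1 is refused whole. A call with a gripper value outside its range is refused whole. "gripper" is the finger opening in mm, from 0 to 85.4, set as the call begins (left out, the last holds). The fingers move at their own pace and stop on an object; "force" is the grip in N (left out, the last holds). Time passes only in rows, so rows that do not move let the fingers close. It gives the time, the measured TCP pose, the force, the opening and the grip force at its end, in the units of the state.
- monitor.observe(): the state, without advancing time (a new reading comes with each control period).
- get_image(name): name is "side" or "top" or "wrist"; returns a dict with "image" (384x512x3 uint8, blue, green, red), "mtx" (3x3 intrinsics, pixels), "R" (3x3) and "t" (3): a world point X has camera coordinates R X + t. Camera axes: x right, y down, z forward; pixel columns grow to the right and rows downward; lengths in m; the calibration is good to about 2 mm. A picture is of the moment at which its call begins. There is no depth.
- finish_job(): hands the job in; it is judged then, once.
The state is a dict: "time_s": time; "joint_pos": joint angles; "qvel": joint speeds; "joint_efforts": joint torques, N m; "tcp_pos": TCP position; "tcp_rot": TCP orientation; "wrist_force": force on the tool from outside, world axes, zero at the start; "torque": the same for the moment, N m; "finger_gap": finger opening in m; "grip_force": force on a finger pad.
Only numpy, scipy, OpenCV 4.12 (cv2) and the standard library are available. Lean on these libraries where they do the work, as an engineer would, in place of code of your own. Each camera call takes 0.05 s, during which the arm holds its last target. There are 200 camera calls.

## Working session

There is one attempt and no reset: what is moved stays moved. The work goes in short steps, Python scripts to look and compute and a tool call to move; the robot and the scene stay as the last step left them, time stands still between calls to the robot, and variables do not carry over. Pictures are saved under pics/ and viewed, at most 16 in all, crops included, and the job is handed in when it is done.

Besides the shell and the picture viewer there is one more tool, called after "Call:" in YAML: its name, and indented under it one key for each argument. drive_tool: Moves the arm, as the interface text tells. Its arguments: {"type":"object","properties":{"moves":{"type":"array"},"gripper":{"type":"number"},"force":{"type":"number"}},"required":["moves"]}

```bash
ls; mkdir -p pics
python3 - <<'E'
from rig import monitor,get_image,env
import cv2,numpy as np
s=monitor.observe(); print(s['time_s'],s['tcp_pos'],s['tcp_rot'],env.grip_point_offset)
for n in ['top','side','wrist']:
    d=get_image(n); cv2.imwrite(f'pics/{n}0.png',d['image']); np.savez(f'pics/{n}0.npz',**d)
    print(n,d['mtx'].round(1).tolist(),d['R'].round(3).tolist(),d['t'].round(3).tolist())
E
```

```text
pics
0.0 [ 0.24660872 -0.57396672  0.40392975] [-3.07566582e+00 -6.32690957e-01  4.16785224e-04] 0.1547
top [[405.6, 0.0, 256.5], [0.0, 405.6, 195.3], [0.0, 0.0, 1.0]] [[0.099, -0.995, 0.003], [-0.971, -0.097, -0.22], [0.219, 0.019, -0.975]] [0.001, 0.567, 0.953]
side [[392.0, 0.0, 259.9], [0.0, 392.0, 185.0], [0.0, 0.0, 1.0]] [[-0.877, -0.481, 0.012], [-0.299, 0.524, -0.798], [0.377, -0.703, -0.603]] [0.524, 0.192, 0.848]
wrist [[264.3, 0.0, 255.6], [0.0, 264.3, 187.8], [0.0, 0.0, 1.0]] [[0.394, -0.919, -0.001], [-0.87, -0.373, 0.323], [-0.297, -0.126, -0.946]] [-0.625, -0.042, 0.381]
```

View pics/top0.png

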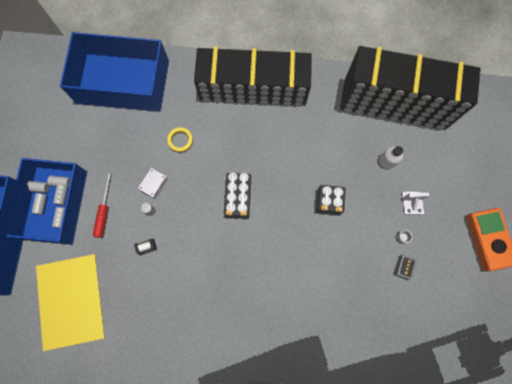

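View pics/side0.png

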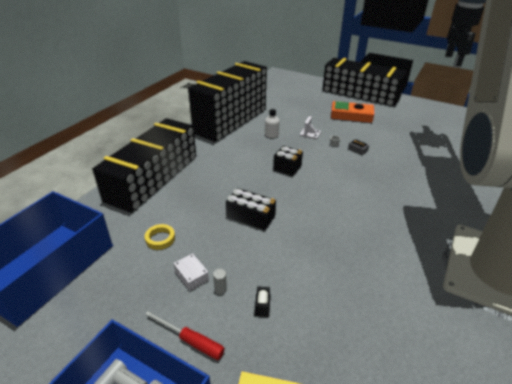

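Top view: long module ~(237,196), square module ~(331,200), heat sink ~(152,182), loose cell ~(147,209), fuse holder ~(146,246), bracket ~(415,203), a nut-like ring ~(404,237), control box ~(405,267), tape ~(180,139), screwdriver ~(103,206). The side view shows the same things.

Run:
```python
import cv2,numpy as np
t=cv2.imread('pics/top0.png'); s=cv2.imread('pics/side0.png')
def c(im,x,y,w,h,k): return cv2.resize(im[y:y+h,x:x+w],(w*k,h*k),interpolation=cv2.INTER_CUBIC)
a=c(t,122,155,66,105,5); b=c(t,212,165,94//2,66,5)
im=np.zeros((600,800,3),np.uint8)
def put(q,x,y): im[y:y+q.shape[0],x:x+q.shape[1]]=q
put(c(t,122,160,50,100,6),0,0)       #left
put(c(t,215,165,40,60,6),300,0)
put(c(t,310,165,40,60,6),540,0)
put(c(t,385,185,50,40,6),300,360) # bracket
put(c(t,385,245,33,40,6),600,360) # box
cv2.imwrite('pics/c1.png',im)
im=np.zeros((600,800,3),np.uint8)
put(c(s,165,245,115,75,4),0,0)
put(c(s,220,180,60,50,5),470,0)
put(c(s,265,140,45,40,5),0,310)
put(c(s,295,105,80,55,5),300,310)
cv2.imwrite('pics/c2.png',im)
```

```text
(no output)
```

View pics/c1.png

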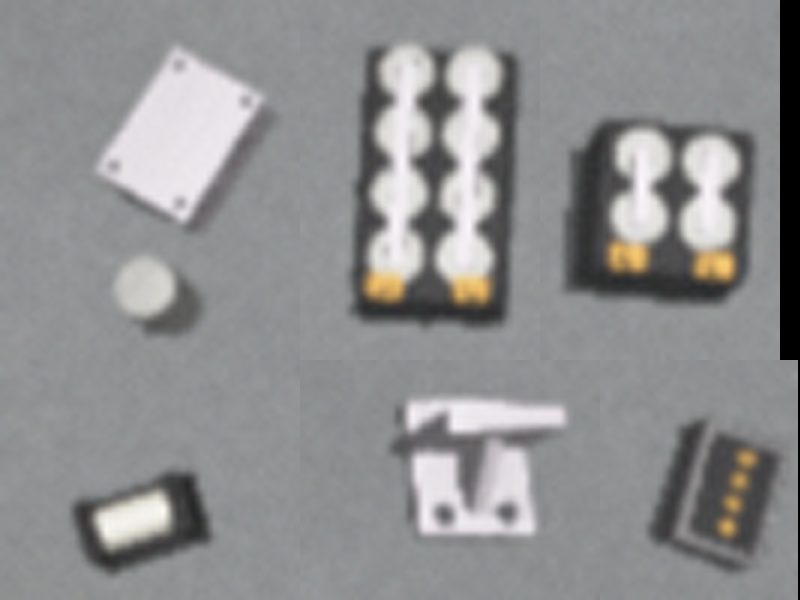

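View pics/c2.png

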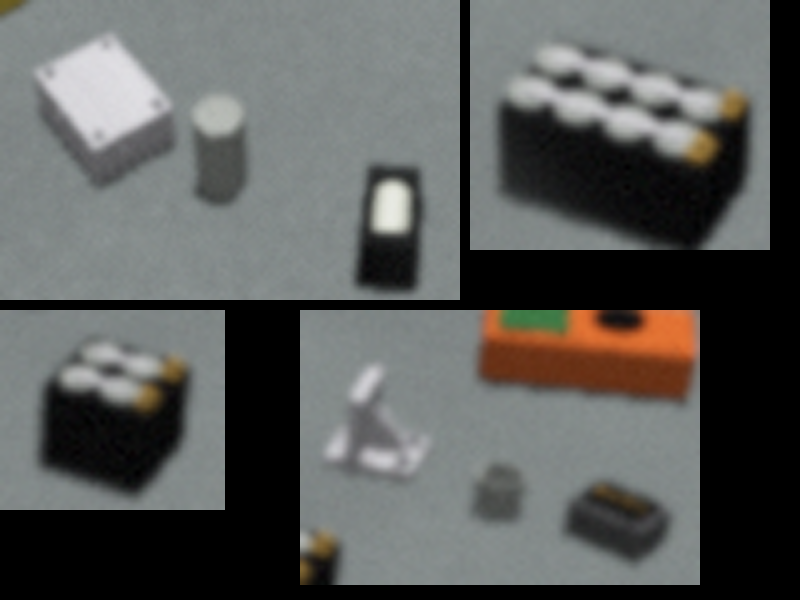

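Crops: heat sink plate corners, module corners, bracket (rib towards the robot), fuse and box are all readable; I'll fit x, y, z, yaw using both views.

```bash
cat > h.py <<'E'
import numpy as np
from scipy.optimize import least_squares
from scipy.spatial.transform import Rotation as Ro
def proj(d,X):
    c=np.asarray(X)@d['R'].T+d['t']; return (c[:,:2]/c[:,2:])*[d['mtx'][0,0],d['mtx'][1,1]]+d['mtx'][:2,2]
def fit(obs,x0,fixz=None):
    """obs: list of (cam, model pts, pixels); params x,y,z,yaw"""
    def f(p):
        z=p[2] if fixz is None else fixz
        c,s=np.cos(p[3]),np.sin(p[3]); R=np.array([[c,-s,0],[s,c,0],[0,0,1]])
        return np.concatenate([(proj(d,np.asarray(m)@R.T+[p[0],p[1],z])-u).ravel() for d,m,u in obs])
    r=least_squares(f,x0,loss='soft_l1',f_scale=1.0); return r.x,f(r.x).reshape(-1,2)
def crop(u,ox,oy,bx,by,k): return (np.asarray(u,float)-[ox,oy]+.5)/k-.5+[bx,by]
def ray(d,u):
    v=d['R'].T@np.linalg.solve(d['mtx'],[u[0],u[1],1]); return -d['R'].T@d['t'],v
def tri(pairs):
    A=0;b=0
    for d,u in pairs:
        o,v=ray(d,u); v=v/np.linalg.norm(v); P=np.eye(3)-np.outer(v,v); A=A+P; b=b+P@o
    return np.linalg.solve(A,b)
def onz(d,u,z):
    o,v=ray(d,u); return o+v*(z-o[2])/v[2]
E
python3 - <<'E'
from h import *
T=dict(np.load('pics/top0.npz'));S=dict(np.load('pics/side0.npz'))
def show(n,r): print(n,r[0].round(4),'deg',np.degrees(r[0][3]).round(1),'\n',r[1].round(1).tolist())
hs=[[.032,.023,.03],[.032,-.023,.03],[-.032,-.023,.03],[-.032,.023,.03]]
show('hs',fit([(T,hs,crop([(178,45),(266,97),(189,225),(96,170)],0,0,122,160,6)),(S,hs,crop([(36,72),(110,35),(172,103),(97,152)],0,0,165,245,4))],[.5,.3,0,-.5]))
a,b,z=.055,.032,.055
show('long',fit([(T,[[a,b,z],[a,-b,z],[-a,b,0],[-a,-b,0]],crop([(368,48),(517,53),(355,313),(503,320)],300,0,215,165,6)),
 (S,[[a,b,z],[a,-b,z],[-a,-b,z],[a,b,0],[-a,b,0],[-a,-b,0]],crop([(502,88),(548,42),(748,95),(502,190),(697,248),(743,190)],470,0,220,180,5))],[.5,.1,0,0]))
a=b=.033
show('sq',fit([(T,[[a,b,z],[a,-b,z],[-a,b,0],[-a,-b,0]],crop([(605,120),(755,135),(572,288),(735,298)],540,0,310,165,6)),
 (S,[[a,b,z],[a,-b,z],[-a,-b,z],[a,b,0],[-a,b,0],[-a,-b,0]],crop([(45,390),(95,340),(188,368),(42,465),(137,494),(183,440)],0,310,265,140,5))],[.5,-.1,0,0]))
show('br',fit([(T,[[-.03,.025,.008],[-.03,-.025,.008],[.03,.025,.008],[.017,-.025,.053]],crop([(420,535),(535,530),(405,400),(566,405)],300,360,385,185,6)),
 (S,[[-.03,.025,.008],[.017,-.025,.053],[.017,.025,.053]],crop([(412,474),(382,366),(358,392)],300,310,295,105,5))],[.5,-.3,0,0]))
tc=crop([(748,458),(728,528)],600,360,385,245,6); sc=crop([(596,487),(650,508)],300,310,295,105,5)
p,q=tri([(T,tc[0]),(S,sc[0])]),tri([(T,tc[1]),(S,sc[1])]); print('box contacts',p.round(4),q.round(4))
f=tri([(T,crop([(133,518)],0,0,122,160,6)[0]),(S,crop([(392,207)],0,0,165,245,4)[0])]); print('fuse',f.round(4))
e=[onz(T,u,f[2]) for u in crop([(95,527),(172,505)],0,0,122,160,6)]; print(np.round(e,4))
print('cell',tri([(T,crop([(145,288)],0,0,122,160,6)[0]),(S,crop([(219,115)],0,0,165,245,4)[0])]).round(3))
E
```

```text
hs [ 0.5802  0.3331 -0.0017 -0.4037] deg -23.1 
 [[-0.2, 0.4], [0.0, -0.2], [-0.1, -0.6], [0.3, 0.2], [-0.4, 0.2], [0.2, -0.4], [0.6, 0.9], [-0.3, -0.5]]
long [ 0.5668  0.1077 -0.0008  0.0472] deg 2.7 
 [[-0.2, -1.2], [-0.1, -0.7], [0.6, 0.6], [0.2, 0.7], [-2.1, 3.4], [1.4, -1.6], [0.9, 0.1], [-1.2, 0.0], [-0.6, 2.2], [1.1, -2.0]]
sq [ 0.5798 -0.1349 -0.0043  0.016 ] deg 0.9 
 [[-0.1, -0.6], [0.7, -1.0], [0.9, 0.6], [-1.4, 1.0], [-0.8, -0.2], [-0.9, -0.8], [1.0, -0.7], [-0.8, 0.5], [0.8, 1.1], [0.5, 0.6]]
br [ 0.5976 -0.3533  0.0016  0.1109] deg 6.4 
 [[-0.0, 0.1], [-0.1, 0.7], [0.4, 0.3], [0.0, 0.2], [0.3, -0.6], [-1.9, -0.5], [-1.5, 0.8]]
box contacts [ 0.4441 -0.3384  0.0291] [ 0.411  -0.3318  0.0279]
fuse [0.413  0.3268 0.0317]
[[0.4076 0.342  0.0317]
 [0.4199 0.3114 0.0317]]
cell [0.508 0.332 0.049]
```

```bash
cat >> h.py <<'E'
def plan(x,y,z,psi):
    """go to grasp-point pose (x,y,z), tool yaw psi: turn (units) then shift in the turned frame (units)"""
    from rig import monitor,env
    s=monitor.observe(); R=Ro.from_rotvec(s['tcp_rot']).as_matrix()
    D=Ro.from_euler('z',psi).as_matrix()@np.diag([1,-1,-1])
    w=Ro.from_matrix(R.T@D).as_rotvec()/.12
    g=np.array([x,y,z+env.grip_point_offset])-s['tcp_pos']
    print('t',round(s['time_s'],2),'turn',w.round(2),'shift',(D.T@g*10).round(3),'n',(np.linalg.norm(g)/.045).round(1))
E
python3 -c "
from h import *
plan(.606,-.352,.2,.111)"
```

```text
t 0.15 turn [-0.01  0.    2.46] shift [ 3.817 -1.809  0.494] n 9.5
```

Call:
drive_tool:
  moves:
    - [0,0,0,0,0,0.82]
    - [0,0,0,0,0,0.82]
    - [0,0,0,0,0,0.82]
    - [0.2,-0.1,0,0,0,0]
    - [0.4,-0.19,0.05,0,0,0]
    - [0.4,-0.19,0.05,0,0,0]
    - [0.4,-0.19,0.05,0,0,0]
    - [0.4,-0.19,0.05,0,0,0]
    - [0.4,-0.19,0.05,0,0,0]
    - [0.4,-0.19,0.05,0,0,0]
    - [0.4,-0.19,0.05,0,0,0]
    - [0.4,-0.19,0.05,0,0,0]
    - [0.4,-0.19,0.05,0,0,0]
    - [0,0,0.04,0,0,0]
    - [0,0,0,0,0,0]
  gripper: 85
  force: 30

```text
time_s: 1.65
tcp_pos: [0.6048, -0.3513, 0.3543]
tcp_rot: [-3.136, -0.177, 0.003]
wrist_force: [-0.5, 0.2, 0.6]
finger_gap: 0.0851
grip_force: 0.0
```

Run:
```python
from h import *
from rig import get_image
import cv2
d=get_image('wrist'); np.savez('pics/w1.npz',**d); cv2.imwrite('pics/w1.png',d['image'])
plan(.606,-.352,.2,.111)
print(proj(d,[[.5976,-.3533,0],[.4276,-.335,.027]]))
```

```text
t 1.7 turn [-0.01  0.01  0.  ] shift [ 0.02  -0.     0.001] n 0.0
[[255.78409093 172.37629259]
 [228.79226979 294.43736372]]
```

View pics/w1.png

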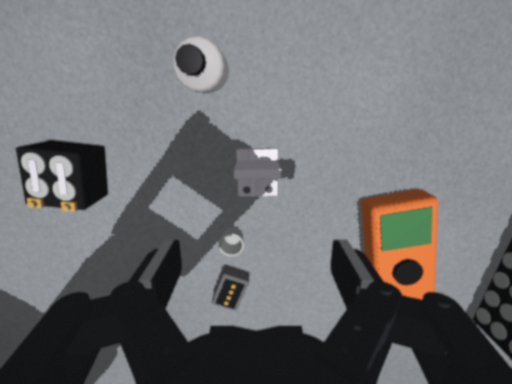

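Wrist view: bracket foot corners at about (236,150),(277,150),(277,195),(236,195), exactly as predicted; the box is around (231,287), clear of the nut at (231,243).

Run:
```python
from h import *
import cv2
d=dict(np.load('pics/w1.npz'))
r=fit([(d,[[.03,.025,.008],[.03,-.025,.008],[-.03,-.025,.008],[-.03,.025,.008]],[(236,150),(277.5,150),(277.5,195),(236,195)])],[.6,-.35,0,.1],0)
print(r[0].round(4),r[1].round(1).tolist())
for u,v in ((240,283),(229,304)): print(onz(d,(u,v),.028))
im=d['image']; a=cv2.resize(im[130:215,215:310],None,fx=4,fy=4,interpolation=cv2.INTER_CUBIC);b=cv2.resize(im[220:320,200:260],None,fx=4,fy=4,interpolation=cv2.INTER_CUBIC)
o=np.zeros((400,640,3),np.uint8);o[:340,:380]=a;o[:,390:630]=b;cv2.imwrite('pics/c3.png',o)
```

```text
[ 0.5988 -0.3544  0.      0.1129] [[-0.0, -0.8], [0.0, -0.8], [-1.2, 0.9], [1.2, 0.9]]
[ 0.44908323 -0.34857421  0.028     ]
[ 0.41219001 -0.33660755  0.028     ]
```

View pics/c3.png

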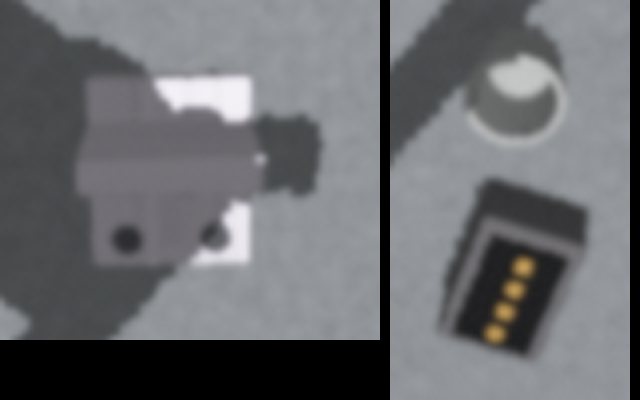

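Call:
drive_tool:
  moves:
    - [0.02,-0.01,0.4,0,0,0]
    - [0,0,0.45,0,0,0]
    - [0,0,0.45,0,0,0]
    - [0,0,0.24,0,0,0]
    - [0,0,0.1,0,0,0]
    - [0,0,0,0,0,0]

```text
time_s: 2.3
tcp_pos: [0.6051, -0.352, 0.1908]
tcp_rot: [-3.136, -0.171, 0.003]
wrist_force: [0.1, 0.5, 0.0]
finger_gap: 0.0851
grip_force: 0.0
```

Call:
drive_tool:
  moves:
    - [0,0,0,0,0,0]
    - [0,0,0,0,0,0]
    - [0,0,0,0,0,0]
    - [0,0,0,0,0,0]
    - [0,0,0,0,0,0]
    - [0,0,0,0,0,0]
    - [0,0,0,0,0,0]
    - [0,0,0,0,0,0]
  gripper: 40
  force: 40

```text
time_s: 3.1
tcp_pos: [0.6071, -0.3518, 0.1941]
tcp_rot: [3.135, 0.174, 0.004]
wrist_force: [-1.9, -0.7, 7.4]
finger_gap: 0.0492
grip_force: 42.5
```

Call:
drive_tool:
  moves:
    - [0,0,-0.1,0,0,0]
    - [0,0,-0.3,0,0,0]
    - [0,0,-0.4,0,0,0]
    - [0,0,-0.4,0,0,0]
    - [0,0,-0.3,0,0,0]
    - [0,0,0,0,0,0]

```text
time_s: 3.7
tcp_pos: [0.6076, -0.3517, 0.3481]
tcp_rot: [3.131, 0.174, 0.012]
wrist_force: [1.3, -0.4, -1.3]
finger_gap: 0.0496
grip_force: 42.4
```

```bash
python3 -c "
from h import *
p=np.array([.5668,.1077]);c,s=np.cos(.05),np.sin(.05)
q=p+(-.11+.008)*np.array([c,s]); print(q)
plan(q[0],q[1],.18,.05)"
```

```text
[0.46492747 0.10260212]
t 3.7 turn [ 0.05 -0.07  0.51] shift [-1.198 -4.609  0.134] n 10.6
```

Call:
drive_tool:
  moves:
    - [0,0,0,0.05,-0.07,0.51]
    - [-0.06,-0.2,0.01,0,0,0]
    - [-0.11,-0.42,0.01,0,0,0]
    - [-0.11,-0.42,0.01,0,0,0]
    - [-0.11,-0.42,0.01,0,0,0]
    - [-0.11,-0.42,0.01,0,0,0]
    - [-0.11,-0.42,0.01,0,0,0]
    - [-0.11,-0.42,0.01,0,0,0]
    - [-0.11,-0.42,0.01,0,0,0]
    - [-0.11,-0.42,0.01,0,0,0]
    - [-0.11,-0.42,0.01,0,0,0]
    - [-0.11,-0.42,0.01,0,0,0]
    - [-0.04,-0.21,0.01,0,0,0]
    - [0,0,0,0,0,0]
    - [0,0,0,0,0,0]

```text
time_s: 5.2
tcp_pos: [0.4632, 0.1036, 0.333]
tcp_rot: [-3.135, -0.08, 0.015]
wrist_force: [0.5, -0.6, -2.2]
finger_gap: 0.0493
grip_force: 42.4
```

Run:
```python
from h import *
from rig import get_image
import cv2
o=[]
for n in ['wrist','side']:
    d=get_image(n); np.savez(f'pics/{n}2.npz',**d); o.append(d['image'])
s=cv2.resize(o[1][110:270,190:340],None,fx=2,fy=2,interpolation=cv2.INTER_CUBIC)
im=np.zeros((384,800,3),np.uint8); im[:,:500]=o[0][:,:500]; im[:320,500:800]=s; cv2.imwrite('pics/c4.png',im)
plan(.465,.1026,.18,.05)
```

```text
t 5.3 turn [-0.05  0.07 -0.01] shift [ 0.013  0.002 -0.015] n 0.0
```

View pics/c4.png

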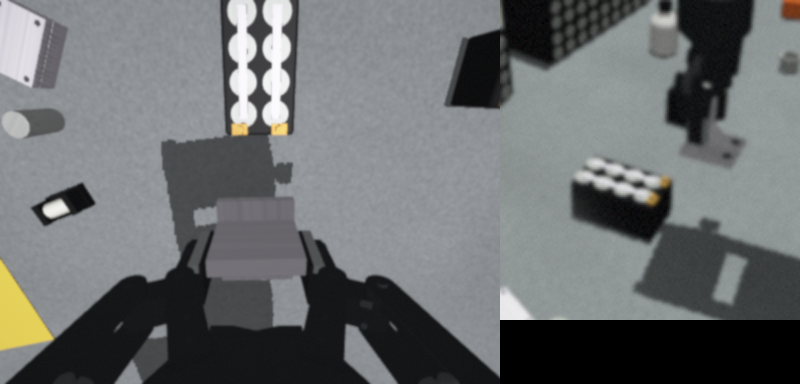

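Wrist view: bracket held square, wall top at (205–305, 265); module's terminal studs at (239,130) and (279,129), its bars almost vertical. I check the module pose against this.

Run:
```python
from h import *
d=dict(np.load('pics/wrist2.npz'))
for psi in (.03,.05,.07):
  c,s=np.cos(psi),np.sin(psi);p=np.array([.5668,.1077])
  f=lambda x,y,z:[p[0]+c*x-s*y,p[1]+s*x+c*y,z]
  print(psi,proj(d,[f(-.055,.032,.055),f(-.055,-.032,.055),f(-.055,0,.055),f(.04,0,.055)]).round(1).tolist())
# held bracket: toe front edge (z .144+.008), wall top
print(onz(d,(219,199),.152),onz(d,(294,199),.152))
R=Ro.from_rotvec  
from rig import monitor; print(monitor.observe()['tcp_rot'])
```

```text
0.03 [[221.3, 133.4], [290.5, 134.9], [255.9, 134.2], [258.3, 14.9]]
0.05 [[222.5, 134.1], [291.7, 134.2], [257.1, 134.2], [257.3, 14.9]]
0.07 [[223.7, 134.8], [292.9, 133.5], [258.3, 134.2], [256.3, 14.9]]
[0.48497083 0.12690025 0.152     ] [0.48735738 0.08117508 0.152     ]
[-3.13537141 -0.07669659  0.01425871]
```

Call:
drive_tool:
  moves:
    - [0.013,0.015,0.3,-0.05,0.07,0]
    - [0,0,0.4,0,0,0]
    - [0,0,0.35,0,0,0]
    - [0,0,0.2,0,0,0]
    - [0,0,0.08,0,0,0]
    - [0,0,0.04,0,0,0]
    - [0,0,0,0,0,0]

```text
time_s: 6.0
tcp_pos: [0.4651, 0.1017, 0.1966]
tcp_rot: [3.14, 0.076, 0.0]
wrist_force: [0.6, 0.0, -1.5]
finger_gap: 0.0496
grip_force: 42.3
```

```bash
python3 -c "
from h import *
plan(.465,.1012,.038,.05)"
```

```text
t 6.0 turn [ 0.   -0.   -0.01] shift [-0.002  0.005  0.039] n 0.1
```

Call:
drive_tool:
  moves:
    - [0,0,0.02,0,0,0]
    - [0,0,0.01,0,0,0]
    - [0,0,0.01,0,0,0]
    - [0,0,0,0,0,0]

```text
time_s: 6.4
tcp_pos: [0.4651, 0.1022, 0.194]
tcp_rot: [3.141, 0.078, 0.003]
wrist_force: [-3.8, -0.8, 13.6]
finger_gap: 0.0493
grip_force: 44.1
```

Contact with the bench. Release.

Call:
drive_tool:
  moves:
    - [0,0,-0.01,0,0,0]
    - [0,0,0,0,0,0]
    - [0,0,0,0,0,0]
    - [0,0,0,0,0,0]
    - [0,0,0,0,0,0]
    - [0,0,0,0,0,0]
    - [0,0,0,0,0,0]
  gripper: 85

```text
time_s: 7.1
tcp_pos: [0.4647, 0.1021, 0.1933]
tcp_rot: [3.14, 0.077, -0.001]
wrist_force: [0.7, 0.8, -0.1]
finger_gap: 0.0854
grip_force: 0.0
```

Call:
drive_tool:
  moves:
    - [0,0,-0.1,0,0,0]
    - [0,0,-0.3,0,0,0]
    - [0,0,-0.4,0,0,0]
    - [0,0,-0.3,0,0,0]
    - [-0.2,0,0,0,0,0]
    - [-0.2,0,0,0,0,0]
    - [0,0,0,0,0,0]

```text
time_s: 7.8
tcp_pos: [0.4224, 0.0999, 0.3039]
tcp_rot: [3.14, 0.078, -0.003]
wrist_force: [-0.7, 0.6, 0.8]
finger_gap: 0.085
grip_force: 0.0
```

Run:
```python
from h import *
from rig import get_image
import cv2
o=[]
for n in ['wrist','side']:
    d=get_image(n); np.savez(f'pics/{n}3.npz',**d); o.append(d['image'])
s=cv2.resize(o[1][170:270,210:310],None,fx=3,fy=3,interpolation=cv2.INTER_CUBIC)
im=np.zeros((384,800,3),np.uint8); im[:,:500]=o[0][:,:500]; im[:300,500:800]=s; cv2.imwrite('pics/c5.png',im)
plan(.4688,.1012,.1,.05)
```

```text
t 7.9 turn [ 0.   -0.01 -0.  ] shift [0.438 0.012 0.493] n 1.5
```

View pics/c5.png

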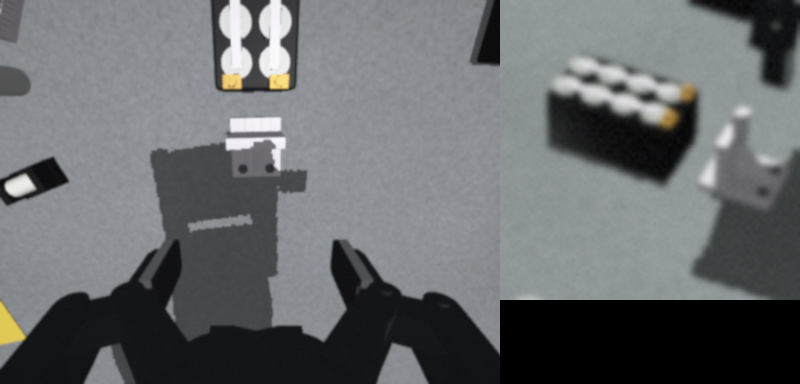

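Run:
```python
from h import *
d=dict(np.load('pics/wrist3.npz'))
r=fit([(d,[[.03,.025,.008],[.03,-.025,.008],[-.03,-.025,.008],[-.03,.025,.008]],[(230,117.5),(282.5,117.5),(281,177),(232,177.5)])],[.45,.1,0,.1],0)
m=fit([(d,[[-.055,.032,.055],[-.055,-.032,.055]],[(216,90),(296,90)])],[.5668,.1063,0,.05],0)
print(r[0].round(4),r[1].round(1).tolist(),m[0].round(4))
p=r[0];c,s=np.cos(p[3]),np.sin(p[3]);print(p[0]+.012*c,p[1]+.012*s)
D=p[:2]-[.5667,.1063];c,s=np.cos(.05),np.sin(.05);print('in long',D[0]*c+D[1]*s,-D[0]*s+D[1]*c)
plan(p[0]+.012*np.cos(p[3]),p[1]+.012*np.sin(p[3]),.053+.0183+.02,.05)
```

```text
[0.4567 0.0993 0.     0.0535] [[0.6, 0.4], [-0.6, 0.1], [-0.6, -0.2], [0.6, -0.5]] [0.5657 0.1052 0.     0.0489]
0.4686713887853138 0.09996844055901553
in long -0.11022247342613177 -0.0014662956461532631
t 7.9 turn [ 0.   -0.01 -0.  ] shift [0.436 0.024 0.58 ] n 1.6
```

Bracket is at (-0.110, -0.001) in the module frame. Close the fingers and press.

Call:
drive_tool:
  moves:
    - [0.22,0.01,0.2,0,0,0]
    - [0.22,0.01,0.2,0,0,0]
    - [0,0,0,0,0,0]
    - [0,0,0,0,0,0]
    - [0,0,0,0,0,0]
    - [0,0,0,0,0,0]
    - [0,0,0,0,0,0]
  gripper: 0

```text
time_s: 8.6
tcp_pos: [0.4685, 0.1004, 0.264]
tcp_rot: [3.14, 0.078, 0.001]
wrist_force: [0.9, 0.8, 0.3]
finger_gap: 0.0001
grip_force: 0.0
```

Call:
drive_tool:
  moves:
    - [0,0,0.18,0,0,0]
    - [0,0,0.1,0,0,0]
    - [0,0,0.04,0,0,0]
    - [0,0,0,0,0,0]

```text
time_s: 9.0
tcp_pos: [0.4685, 0.1003, 0.231]
tcp_rot: [3.14, 0.078, -0.002]
wrist_force: [-0.2, 0.7, 0.5]
finger_gap: -0.0002
grip_force: 0.0
```

Tips should be about 5 mm above the top; go gently.

Call:
drive_tool:
  moves:
    - [0,0,0.02,0,0,0]
    - [0,0,0.02,0,0,0]
    - [0,0,0,0,0,0]

```text
time_s: 9.3
tcp_pos: [0.4688, 0.1003, 0.2275]
tcp_rot: [3.14, 0.078, 0.0]
wrist_force: [0.5, -0.6, 0.4]
finger_gap: 0.0002
grip_force: 0.0
```

Call:
drive_tool:
  moves:
    - [0,0,0.015,0,0,0]
    - [0,0,0,0,0,0]
    - [0,0,0,0,0,0]

```text
time_s: 9.6
tcp_pos: [0.4689, 0.1003, 0.2264]
tcp_rot: [3.141, 0.078, 0.001]
wrist_force: [-0.6, -0.5, 7.3]
finger_gap: -0.0001
grip_force: 3.3
```

Call:
drive_tool:
  moves:
    - [0,0,0.005,0,0,0]
    - [0,0,0,0,0,0]
    - [0,0,0,0,0,0]

```text
time_s: 9.9
tcp_pos: [0.469, 0.1003, 0.2264]
tcp_rot: [3.141, 0.078, 0.001]
wrist_force: [-2.3, -0.4, 12.6]
finger_gap: 0.0
grip_force: 6.6
```

Call:
drive_tool:
  moves:
    - [0,0,-0.2,0,0,0]
    - [0,0,-0.4,0,0,0]
    - [0,0,-0.4,0,0,0]
    - [0,0,-0.2,0,0,0]
    - [0,0,0,0,0,0]
  gripper: 0

```text
time_s: 10.4
tcp_pos: [0.4698, 0.1005, 0.3484]
tcp_rot: [-3.14, -0.078, -0.01]
wrist_force: [-0.6, -0.1, 1.3]
finger_gap: 0.0001
grip_force: 0.0
```

```bash
python3 -c "
from h import *
plan(.5302,.3331,.19,-.4037)"
```

```text
t 10.4 turn [-0.02 -0.05  3.78] shift [-0.358 -2.376  0.037] n 5.3
```

Call:
drive_tool:
  moves:
    - [0,0,0,0,0,0.756]
    - [0,0,0,0,0,0.756]
    - [0,0,0,0,0,0.756]
    - [0,0,0,0,0,0.756]
    - [0,0,0,0,0,0.756]
    - [-0.06,-0.4,0.01,0,0,0]
    - [-0.06,-0.4,0.01,0,0,0]
    - [-0.06,-0.4,0.01,0,0,0]
    - [-0.06,-0.4,0.0,0,0,0]
    - [-0.06,-0.4,0.0,0,0,0]
    - [-0.06,-0.38,0.0,0,0,0]
    - [0,0,0,0,0,0]
    - [0,0,0,0,0,0]
  gripper: 85

```text
time_s: 11.7
tcp_pos: [0.5287, 0.3336, 0.3406]
tcp_rot: [3.076, -0.628, -0.003]
wrist_force: [-0.3, 0.2, -0.1]
finger_gap: 0.0853
grip_force: 0.0
```

Run:
```python
from h import *
from rig import get_image
import cv2
d=get_image('wrist'); np.savez('pics/w4.npz',**d); cv2.imwrite('pics/w4.png',cv2.resize(d['image'][:300],(800,469),interpolation=cv2.INTER_CUBIC))
plan(.5802,.3331,.02,-.4037)
```

```text
t 11.75 turn [0.02 0.01 0.  ] shift [ 0.473 -0.206  1.661] n 3.9
```

View pics/w4.png

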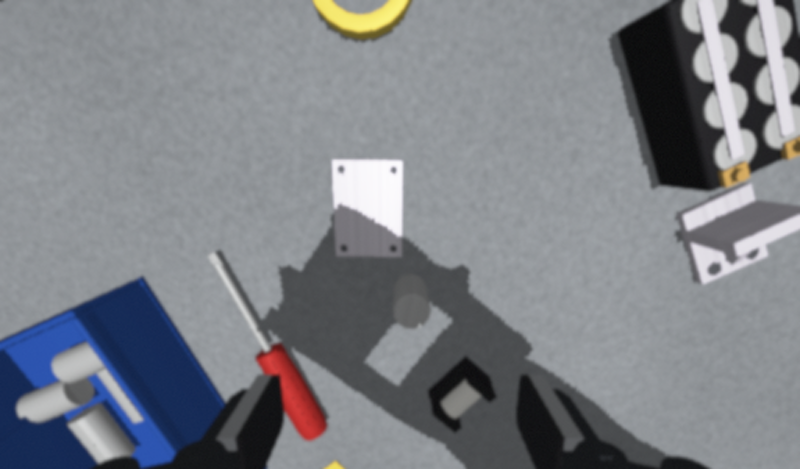

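Wrist view: heat sink plate corners at (in the 1.5625× picture) (332,160),(403,161),(402,256),(336,256); loose cell at (411,300), fuse holder at (460,395), all undisturbed.

Run:
```python
from h import *
import cv2
d=dict(np.load('pics/w4.npz'));T=dict(np.load('pics/top0.npz'));S=dict(np.load('pics/side0.npz'))
hs=[[.032,.023,.03],[.032,-.023,.03],[-.032,-.023,.03],[-.032,.023,.03]]
u=(np.array([(332,160),(403,161),(402,256),(336,256)])+.5)/1.5625-.5
for o in ([],[(T,hs,crop([(178,45),(266,97),(189,225),(96,170)],0,0,122,160,6))]):
  r=fit([(d,hs,u)]+o,[.58,.333,0,-.4],None if o else 0); print(r[0].round(4),r[1].round(1).tolist())
p=r[0]; plan(p[0],p[1],.02,p[3])
```

```text
[ 0.5796  0.3327  0.     -0.4122] [[-0.1, -0.2], [0.1, -0.5], [0.1, 0.6], [-0.0, 0.3]]
[ 0.5795  0.3329 -0.0014 -0.4125] [[-0.0, -0.2], [-0.0, -0.4], [-0.1, 0.4], [0.0, 0.0], [-0.1, 0.5], [0.1, 0.2], [-0.3, -0.4], [0.3, 0.3]]
t 11.75 turn [0.02 0.01 0.07] shift [ 0.466 -0.205  1.661] n 3.9
```

Call:
drive_tool:
  moves:
    - [0.2,-0.1,0.1,0,0,0.07]
    - [0.26,-0.1,0.3,0,0,0]
    - [0,0,0.42,0,0,0]
    - [0,0,0.42,0,0,0]
    - [0,0,0.26,0,0,0]
    - [0,0,0.12,0,0,0]
    - [0,0,0,0,0,0]
    - [0,0,0,0,0,0]

```text
time_s: 12.55
tcp_pos: [0.5799, 0.333, 0.1814]
tcp_rot: [-3.074, 0.644, -0.001]
wrist_force: [0.1, 0.2, 0.9]
finger_gap: 0.0849
grip_force: 0.0
```

Call:
drive_tool:
  moves:
    - [0,0,0,0,0,0]
    - [0,0,0,0,0,0]
    - [0,0,0,0,0,0]
    - [0,0,0,0,0,0]
    - [0,0,0,0,0,0]
    - [0,0,0,0,0,0]
    - [0,0,0,0,0,0]
    - [0,0,0,0,0,0]
  gripper: 36
  force: 40

```text
time_s: 13.35
tcp_pos: [0.5799, 0.3337, 0.1818]
tcp_rot: [-3.074, 0.643, -0.002]
wrist_force: [-0.6, -1.1, 6.2]
finger_gap: 0.0448
grip_force: 42.2
```

Call:
drive_tool:
  moves:
    - [0,0,-0.1,0,0,0]
    - [0,0,-0.3,0,0,0]
    - [0,0,-0.4,0,0,0]
    - [0,0,-0.4,0,0,0]
    - [0,0,-0.3,0,0,0]
    - [0,0,0,0,0,0]

```text
time_s: 13.95
tcp_pos: [0.5807, 0.3341, 0.3363]
tcp_rot: [-3.069, 0.642, -0.011]
wrist_force: [0.6, 0.7, -1.0]
finger_gap: 0.0451
grip_force: 41.6
```

```bash
python3 -c "
from h import *
L=np.array([.5667,.1063]);Q=np.array([.5798,-.1349]);print((L+Q)/2,np.linalg.norm(L-Q),(Q-L)@[np.cos(.05),np.sin(.05)])
m=(L+Q)/2
plan(m[0],m[1],.17,.05)"
```

```text
[ 0.57325 -0.0143 ] 0.24155548016967035 0.001028652783086445
t 13.95 turn [-0.05 -0.06 -3.85] shift [-0.248  3.476  0.116] n 7.7
```

Call:
drive_tool:
  moves:
    - [0,0,0,0,0,-0.77]
    - [0,0,0,0,0,-0.77]
    - [0,0,0,0,0,-0.77]
    - [0,0,0,0,0,-0.77]
    - [0,0,0,0,0,-0.77]
    - [-0.02,0.2,0,0,0,0]
    - [-0.03,0.4,0,0,0,0]
    - [-0.03,0.4,0,0,0,0]
    - [-0.03,0.4,0,0,0,0]
    - [-0.03,0.4,0,0,0,0]
    - [-0.03,0.4,0,0,0,0]
    - [-0.03,0.4,0,0,0,0]
    - [-0.03,0.4,0,0,0,0]
    - [-0.02,0.4,0,0,0,0]
    - [0,0.08,0,0,0,0]
    - [0,0,0,0,0,0]
    - [0,0,0,0,0,0]

```text
time_s: 15.65
tcp_pos: [0.5713, -0.0153, 0.3301]
tcp_rot: [-3.141, -0.076, 0.001]
wrist_force: [0.3, 0.3, -2.1]
finger_gap: 0.0455
grip_force: 41.6
```

Run:
```python
from h import *
from rig import get_image
import cv2
d=get_image('wrist'); np.savez('pics/w5.npz',**d); cv2.imwrite('pics/w5.png',cv2.resize(d['image'][:350],(800,547),interpolation=cv2.INTER_CUBIC))
plan(.5732,-.0143,.04,.05)
```

```text
t 15.7 turn [-0.    0.01 -0.  ] shift [ 0.018 -0.003  1.355] n 3.0
```

View pics/w5.png

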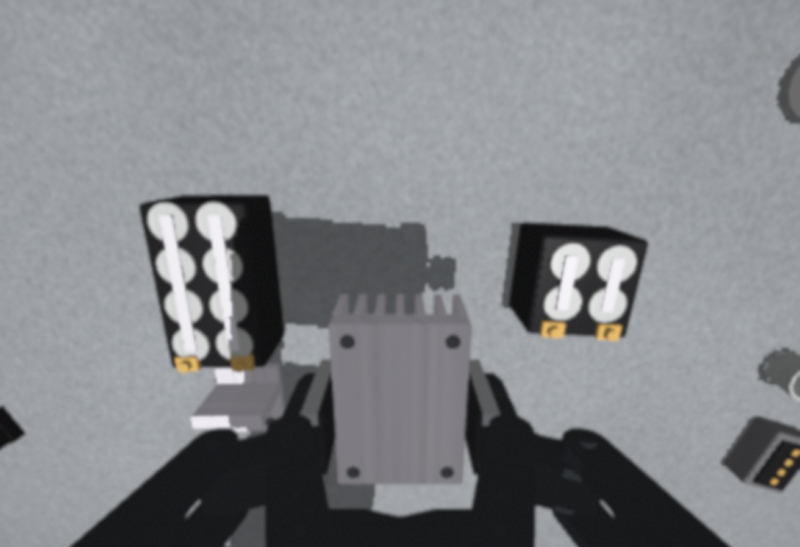

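Heat sink held square; the square module's top corners about (647,241),(623,338), cells (571,261),(617,265),(563,302),(608,305), terminals (553,330),(609,332) in the enlarged picture.

Run:
```python
from h import *
d=dict(np.load('pics/w5.npz'));k=800/512
q=lambda l:(np.array(l,float)+.5)/k-.5
c=[onz(d,u,.056)[:2] for u in q([(571,261),(617,265),(563,302),(608,305),(553,330),(609,332),(647,241),(623,338)])]
print(np.round(c,4).tolist())
m=[(c[0]+c[1])/2,(c[2]+c[3])/2,(c[4]+c[5])/2]; print('mid',np.round(m,4).tolist()); v=m[0]-m[2]; print('yaw',np.arctan2(v[1],v[0]), [np.arctan2(-(a-b)[0],(a-b)[1]) for a,b in ((c[0],c[1]),(c[2],c[3]),(c[4],c[5]))])
c=[onz(d,u,.056)[:2] for u in q([(167,221),(215,221),(189,345),(230,343),(187,364),(242,362)])]
print('long',[((c[i]+c[i+1])/2).round(4).tolist() for i in (0,2,4)])
```

```text
[[0.5971, -0.1195], [0.5959, -0.148], [0.5706, -0.1193], [0.5699, -0.1479], [0.5512, -0.1162], [0.5515, -0.1525], [0.6115, -0.1627], [0.5477, -0.1625]]
mid [[0.5965, -0.1337], [0.5702, -0.1336], [0.5514, -0.1343]]
yaw 0.013977867490386849 [np.float64(-0.04087001045895516), np.float64(-0.02294401908115204), np.float64(0.008475739966762812)]
long [[0.6106, 0.1083], [0.5308, 0.1055], [0.517, 0.1036]]
```

Call:
drive_tool:
  moves:
    - [0.018,0,0.3,0,0,0]
    - [0,0,0.4,0,0,0]
    - [0,0,0.38,0,0,0]
    - [0,0,0.25,0,0,0]
    - [0,0,0.1,0,0,0]
    - [0,0,0.03,0,0,0]
    - [0,0,0,0,0,0]
    - [0,0,0,0,0,0]

```text
time_s: 16.5
tcp_pos: [0.5742, -0.0151, 0.1858]
tcp_rot: [3.14, 0.078, 0.004]
wrist_force: [-0.6, 0.1, -1.4]
finger_gap: 0.0452
grip_force: 41.6
```

Call:
drive_tool:
  moves:
    - [0,0,0.01,0,0,0]
    - [0,0,0.01,0,0,0]
    - [0,0,0,0,0,0]

```text
time_s: 16.8
tcp_pos: [0.5736, -0.0155, 0.1828]
tcp_rot: [3.14, 0.077, 0.001]
wrist_force: [0.1, 0.3, -2.6]
finger_gap: 0.0453
grip_force: 41.6
```

Call:
drive_tool:
  moves:
    - [0,0,0.01,0,0,0]
    - [0,0,0.01,0,0,0]
    - [0,0,0,0,0,0]

```text
time_s: 17.1
tcp_pos: [0.5736, -0.0155, 0.1818]
tcp_rot: [3.14, 0.077, 0.0]
wrist_force: [-3.9, 0.4, 13.6]
finger_gap: 0.0451
grip_force: 43.5
```

Call:
drive_tool:
  moves:
    - [0,0,-0.01,0,0,0]
    - [0,0,0,0,0,0]
    - [0,0,0,0,0,0]
    - [0,0,0,0,0,0]
    - [0,0,0,0,0,0]
    - [0,0,0,0,0,0]
    - [0,0,0,0,0,0]
  gripper: 85

```text
time_s: 17.8
tcp_pos: [0.5735, -0.0154, 0.1813]
tcp_rot: [3.14, 0.078, -0.0]
wrist_force: [0.3, 0.5, -0.2]
finger_gap: 0.0852
grip_force: 0.0
```

Call:
drive_tool:
  moves:
    - [0,0,-0.1,0,0,0]
    - [0,0,-0.3,0,0,0]
    - [0,0,-0.4,0,0,0]
    - [0,0,-0.4,0,0,0]
    - [0,0,-0.3,0,0,0]
    - [0,0,0,0,0,0]

```text
time_s: 18.4
tcp_pos: [0.5749, -0.0154, 0.3367]
tcp_rot: [3.14, 0.078, 0.014]
wrist_force: [0.7, 0.1, 0.1]
finger_gap: 0.0851
grip_force: 0.0
```

```bash
python3 -c "
from h import *
e=np.array([[.4076,.342],[.4199,.3114]]);v=e[0]-e[1];print(np.arctan2(-v[0],v[1]))
plan(.375,.315,.19,.38)
from rig import get_image
import cv2
d=get_image('wrist'); np.savez('pics/w6.npz',**d); cv2.imwrite('pics/w6.png',d['image'])
"
```

```text
0.3821955646949343
t 18.4 turn [ 0.02 -0.07 -2.76] shift [-0.631 -3.81  -0.08 ] n 8.6
```

Call:
drive_tool:
  moves:
    - [0,0,0,0,0,-0.69]
    - [0,0,0,0,0,-0.69]
    - [0,0,0,0,0,-0.69]
    - [0,0,0,0,0,-0.69]
    - [-0.03,-0.2,0,0,0,0]
    - [-0.066,-0.4,-0.01,0,0,0]
    - [-0.066,-0.4,-0.01,0,0,0]
    - [-0.066,-0.4,-0.01,0,0,0]
    - [-0.066,-0.4,-0.01,0,0,0]
    - [-0.066,-0.4,-0.01,0,0,0]
    - [-0.066,-0.4,-0.01,0,0,0]
    - [-0.066,-0.4,0,0,0,0]
    - [-0.066,-0.4,0,0,0,0]
    - [-0.066,-0.4,0,0,0,0]
    - [0,0,0,0,0,0]
    - [0,0,0,0,0,0]

```text
time_s: 20.05
tcp_pos: [0.3735, 0.3146, 0.3365]
tcp_rot: [3.083, 0.598, -0.003]
wrist_force: [-0.1, -0.1, 0.9]
finger_gap: 0.0853
grip_force: 0.0
```

Run:
```python
from h import *
from rig import get_image
import cv2
d=get_image('wrist'); np.savez('pics/w7.npz',**d)
print(proj(d,[[.413,.3268,.02]]))
w6=cv2.imread('pics/w6.png')
o=np.zeros((600,800,3),np.uint8); u,v=proj(d,[[.413,.3268,.02]])[0].astype(int)
a=d['image'][max(v-50,0):v+50,u-50:u+50]; o[:a.shape[0]*4,:400]=cv2.resize(a,None,fx=4,fy=4,interpolation=cv2.INTER_CUBIC)
o[:288,416:800]=cv2.resize(w6,(384,288)); b=d['image']; o[300:588,416:800]=cv2.resize(b,(384,288))
print(u-50,v-50); cv2.imwrite('pics/c7.png',o)
```

```text
[[257.3626999  137.96990141]]
207 87
```

View pics/c7.png

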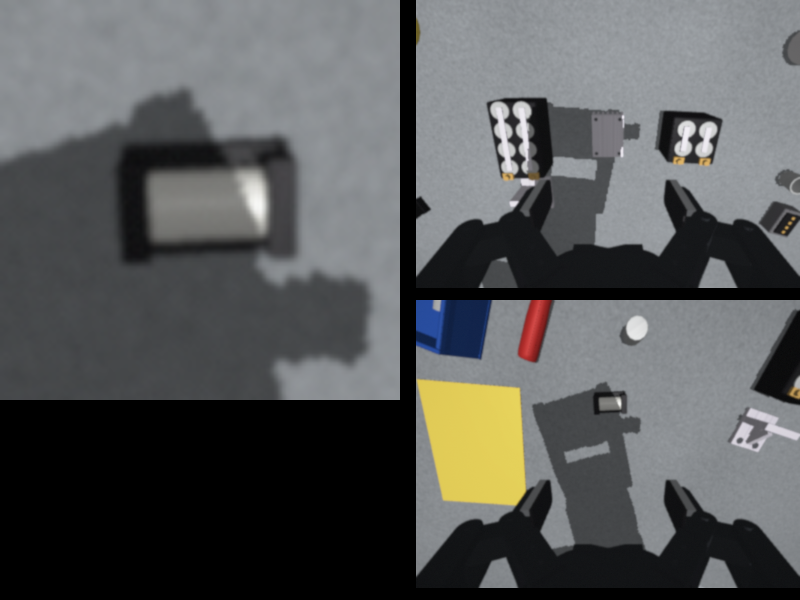

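Fuse holder is well aligned with the tool: lug outer faces at crop x≈120 and 297, fuse axis from (147,208) to (268,205). Upper right shows the heat sink lying released midway.

Run:
```python
from h import *
d=dict(np.load('pics/w7.npz'));T=dict(np.load('pics/top0.npz'));S=dict(np.load('pics/side0.npz'))
q=lambda l:(np.array(l,float)+.5)/4-.5+[207,87]
w=q([(208,207),(120,208.5),(297,204.5)])
t=crop([(133,518)],0,0,122,160,6)[0];s=crop([(392,207)],0,0,165,245,4)[0]
f=tri([(d,w[0]),(T,t),(S,s)]);print(f.round(4), tri([(d,w[0]),(T,t)]).round(4))
a,b=onz(d,w[1],.028),onz(d,w[2],.028);v=a-b;yaw=np.arctan2(-v[0],v[1]);print('yaw',yaw,np.linalg.norm(v),((a+b)/2).round(4),onz(d,w[0],.025).round(4))
e=[onz(d,x,.034) for x in q([(122,262),(297,258)])];print(np.round(e,4).tolist(), (np.mean(e,0)).round(4))
# heat sink check
```

```text
[0.4136 0.3265 0.031 ] [0.4138 0.3265 0.0309]
yaw 0.4045980121171227 0.04625851315450639 [0.4143 0.3258 0.028 ] [0.4138 0.3257 0.025 ]
[[0.3934, 0.3417, 0.034], [0.4114, 0.2999, 0.034]] [0.4024 0.3208 0.034 ]
```

```bash
python3 -c "
from h import *
plan(.4145,.326,.026,.40)"
```

```text
t 20.1 turn [ 0.01  0.02 -0.15] shift [0.42  0.047 1.559] n 3.6
```

Call:
drive_tool:
  moves:
    - [0.2,0.02,0.1,0,0,-0.15]
    - [0.22,0.03,0.3,0,0,0]
    - [0,0,0.4,0,0,0]
    - [0,0,0.4,0,0,0]
    - [0,0,0.24,0,0,0]
    - [0,0,0.12,0,0,0]
    - [0,0,0,0,0,0]
    - [0,0,0,0,0,0]

```text
time_s: 20.9
tcp_pos: [0.4158, 0.3253, 0.1819]
tcp_rot: [-3.08, -0.62, -0.001]
wrist_force: [-0.5, 0.3, 0.1]
finger_gap: 0.0852
grip_force: 0.0
```

Call:
drive_tool:
  moves:
    - [0,0,0,0,0,0]
    - [0,0,0,0,0,0]
    - [0,0,0,0,0,0]
    - [0,0,0,0,0,0]
    - [0,0,0,0,0,0]
    - [0,0,0,0,0,0]
    - [0,0,0,0,0,0]
    - [0,0,0,0,0,0]
  gripper: 36
  force: 30

```text
time_s: 21.7
tcp_pos: [0.4155, 0.326, 0.1825]
tcp_rot: [-3.079, -0.622, -0.003]
wrist_force: [0.5, -1.4, 6.7]
finger_gap: 0.0455
grip_force: 30.8
```

Call:
drive_tool:
  moves:
    - [0,0,-0.1,0,0,0]
    - [0,0,-0.3,0,0,0]
    - [0,0,-0.4,0,0,0]
    - [0,0,-0.4,0,0,0]
    - [0,0,-0.3,0,0,0]
    - [0,0,0,0,0,0]

```text
time_s: 22.3
tcp_pos: [0.4161, 0.3265, 0.3363]
tcp_rot: [-3.076, -0.622, -0.012]
wrist_force: [-0.8, 0.7, -1.1]
finger_gap: 0.0457
grip_force: 31.5
```

```bash
python3 -c "
from h import *
plan(.5793+.073,-.134+.001,.18,.01)"
```

```text
t 22.3 turn [-0.03 -0.06  3.24] shift [2.316 4.618 0.016] n 11.5
```

Call:
drive_tool:
  moves:
    - [0,0,0,0,0,0.81]
    - [0,0,0,0,0,0.81]
    - [0,0,0,0,0,0.81]
    - [0,0,0,0,0,0.81]
    - [0.1,0.2,0,0,0,0]
    - [0.18,0.36,0,0,0,0]
    - [0.18,0.36,0,0,0,0]
    - [0.18,0.36,0,0,0,0]
    - [0.18,0.36,0,0,0,0]
    - [0.18,0.36,0,0,0,0]
    - [0.18,0.36,0,0,0,0]
    - [0.18,0.36,0,0,0,0]
    - [0.18,0.36,0,0,0,0]
    - [0.18,0.36,0,0,0,0]
    - [0.18,0.36,0,0,0,0]
    - [0.18,0.36,0,0,0,0]
    - [0.18,0.36,0,0,0,0]
    - [0.06,0.1,0,0,0,0]
    - [0,0,0,0,0,0]
    - [0,0,0,0,0,0]

```text
time_s: 24.3
tcp_pos: [0.6508, -0.1332, 0.3306]
tcp_rot: [-3.141, -0.015, 0.004]
wrist_force: [-0.1, 0.1, -1.1]
finger_gap: 0.0453
grip_force: 31.4
```

Run:
```python
from h import *
from rig import get_image
import cv2
d=get_image('wrist'); np.savez('pics/w8.npz',**d); cv2.imwrite('pics/w8.png',d['image'])
plan(.5793+.073,-.134+.001,.04,.01)
```

```text
t 24.35 turn [-0.    0.02  0.01] shift [0.015 0.003 1.361] n 3.0
```

View pics/w8.png

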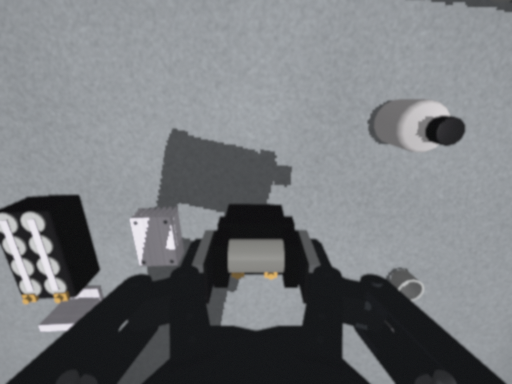

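Fuse held square; terminals of the square module at (236,274),(270,275), centred on the tool. Descend.

Call:
drive_tool:
  moves:
    - [0.015,0,0.3,0,0,0]
    - [0,0,0.4,0,0,0]
    - [0,0,0.38,0,0,0]
    - [0,0,0.25,0,0,0]
    - [0,0,0.1,0,0,0]
    - [0,0,0.04,0,0,0]
    - [0,0,0.01,0,0,0]
    - [0,0,0,0,0,0]

```text
time_s: 25.15
tcp_pos: [0.6537, -0.1339, 0.1849]
tcp_rot: [3.141, 0.016, 0.003]
wrist_force: [0.3, -0.2, -0.5]
finger_gap: 0.0455
grip_force: 31.4
```

Call:
drive_tool:
  moves:
    - [0,0,0.01,0,0,0]
    - [0,0,0.01,0,0,0]
    - [0,0,0,0,0,0]

```text
time_s: 25.45
tcp_pos: [0.6536, -0.1342, 0.1825]
tcp_rot: [3.141, 0.015, 0.002]
wrist_force: [-0.9, 1.6, 4.9]
finger_gap: 0.045
grip_force: 32.1
```

Touching lightly; release.

Call:
drive_tool:
  moves:
    - [0,0,0,0,0,0]
    - [0,0,0,0,0,0]
    - [0,0,0,0,0,0]
    - [0,0,0,0,0,0]
    - [0,0,0,0,0,0]
    - [0,0,0,0,0,0]
    - [0,0,0,0,0,0]
  gripper: 85

```text
time_s: 26.15
tcp_pos: [0.6531, -0.1341, 0.1814]
tcp_rot: [3.141, 0.015, -0.0]
wrist_force: [-0.6, -0.7, -0.2]
finger_gap: 0.0851
grip_force: 0.0
```

Call:
drive_tool:
  moves:
    - [0,0,-0.1,0,0,0]
    - [0,0,-0.3,0,0,0]
    - [0,0,-0.4,0,0,0]
    - [0,0,-0.4,0,0,0]
    - [0,0,-0.3,0,0,0]
    - [0,0,0,0,0,0]

```text
time_s: 26.75
tcp_pos: [0.6547, -0.1344, 0.3377]
tcp_rot: [3.139, 0.015, 0.014]
wrist_force: [1.3, -1.0, 0.3]
finger_gap: 0.0851
grip_force: 0.0
```

Run:
```python
from h import *
d=dict(np.load('pics/w1.npz'))
bx=[[a,b,.027] for a,b in ((.027,.019),(.027,-.019),(-.027,-.019),(-.027,.019))]
u=crop([(487,218),(583,240),(533,358),(440,333)],390,0,200,220,4)
r=fit([(d,bx,u)],[.43,-.34,0,-.2],0);print(r[0].round(4),r[1].round(1).tolist())
p=r[0];c,s=np.cos(p[3]),np.sin(p[3]);plan(p[0]-.045*c,p[1]-.045*s,.19,p[3])
```

```text
[ 0.4325 -0.336  -0.     -0.2273] [[-1.6, -2.0], [1.4, 0.4], [1.4, 0.9], [-1.2, -0.0]]
t 26.75 turn [ 0.01 -0.08  1.98] shift [-2.161  2.464 -0.07 ] n 7.3
```

Call:
drive_tool:
  moves:
    - [0,0,0,0,0,0.66]
    - [0,0,0,0,0,0.66]
    - [0,0,0,0,0,0.66]
    - [-0.12,0.14,0,0,0,0]
    - [-0.25,0.29,0,0,0,0]
    - [-0.25,0.29,0,0,0,0]
    - [-0.25,0.29,0,0,0,0]
    - [-0.25,0.29,0,0,0,0]
    - [-0.25,0.29,0,0,0,0]
    - [-0.25,0.29,0,0,0,0]
    - [-0.25,0.29,0,0,0,0]
    - [-0.25,0.29,0,0,0,0]
    - [-0.03,0,0,0,0,0]
    - [0,0,0,0,0,0]
    - [0,0,0,0,0,0]

```text
time_s: 28.25
tcp_pos: [0.3881, -0.3249, 0.3315]
tcp_rot: [3.121, -0.356, 0.0]
wrist_force: [-0.5, 0.1, -0.8]
finger_gap: 0.0849
grip_force: 0.0
```

Run:
```python
from h import *
from rig import get_image
import cv2
d=get_image('wrist'); np.savez('pics/w9.npz',**d); t=get_image('top'); np.savez('pics/top9.npz',**t); s=get_image('side')['image']
u,v=proj(d,[[.4325,-.336,.02]])[0].astype(int); print(u-45,v-45)
o=np.zeros((600,800,3),np.uint8)
o[:360,:360]=cv2.resize(d['image'][v-45:v+45,u-45:u+45],None,fx=4,fy=4,interpolation=cv2.INTER_CUBIC)
o[:280,370:800]=cv2.resize(t['image'][160:230,225:360-28],(428,280),interpolation=cv2.INTER_CUBIC)[:, :430] if 0 else cv2.resize(t['image'][160:230,225:355],(430,232)).repeat(1,0) if 0 else cv2.resize(t['image'][155:240,225:355],(430,280),interpolation=cv2.INTER_CUBIC)
o[300:600,370:800]=cv2.resize(s[130:235,215:365],(430,300),interpolation=cv2.INTER_CUBIC)
cv2.imwrite('pics/c9.png',o)
```

```text
210 90
```

View pics/c9.png

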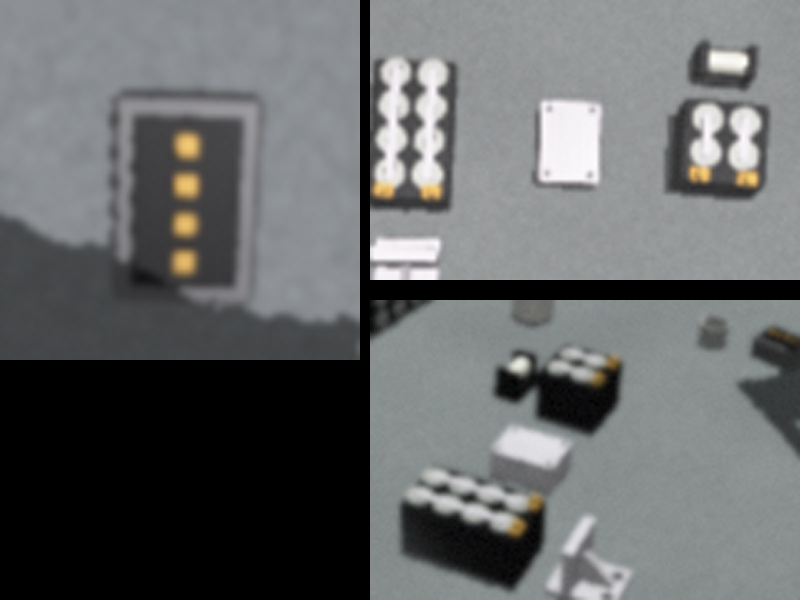

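Fuse holder, heat sink and bracket stand as intended; box rim corners at crop (115,95),(260,98),(249,298),(119,293); heat sink plate in the top view at (540,101),(601,102),(598,185),(537,182).

Run:
```python
from h import *
d=dict(np.load('pics/w9.npz'));t=dict(np.load('pics/top9.npz'));w6=dict(np.load('pics/w1.npz'))
bx=[[a,b,.027] for a,b in ((.027,.019),(.027,-.019),(-.027,-.019),(-.027,.019))]
u=crop([(115,95),(260,98),(249,298),(119,293)],0,0,210,90,4)
r=fit([(d,bx,u)],[.43,-.34,0,-.2],0);print('box',r[0].round(4),r[1].round(1).tolist())
cc=[onz(d,x,.028) for x in crop([(187,146),(184,263)],0,0,210,90,4)];v=cc[0]-cc[1];print('contacts',np.round(cc,4).tolist(),np.arctan2(v[1],v[0]))
old=crop([(748,458),(728,528)],600,360,385,245,6)
print('h',[tri([(d,x),(t,y)]).round(4).tolist() for x,y in zip(crop([(187,146),(184,263)],0,0,210,90,4),old)])
hs=[[.032,.023,.03],[.032,-.023,.03],[-.032,-.023,.03],[-.032,.023,.03]]
k=430/130;k2=280/85
uh=np.array([((x-370+.5)/k-.5+225,(y+.5)/k2-.5+155) for x,y in [(540,101),(601,102),(598,185),(537,182)]])
h=fit([(t,hs,uh)],[.57,-.015,0,.05],0);print('hs',h[0].round(4),h[1].round(1).tolist())
p=r[0];plan(p[0],p[1],.018,p[3])
```

```text
box [ 0.4291 -0.3362  0.0167 -0.2498] [[-0.8, -1.1], [1.0, -1.0], [1.4, 1.5], [-1.8, 2.0]]
contacts [[0.4426, -0.3397, 0.028], [0.4135, -0.3322, 0.028]] -0.25331779174592567
h [[0.4424, -0.3397, 0.0267], [0.4129, -0.3322, 0.0257]]
hs [ 0.5718 -0.0154  0.      0.0542] [[0.3, 0.1], [-0.5, 0.6], [-0.2, -0.4], [0.3, -0.3]]
t 28.4 turn [ 0.  -0.   0.2] shift [0.419 0.012 1.588] n 3.6
```

Call:
drive_tool:
  moves:
    - [0.2,0.01,0.1,0,0,0.15]
    - [0.22,0,0.3,0,0,0]
    - [0,0,0.4,0,0,0]
    - [0,0,0.4,0,0,0]
    - [0,0,0.23,0,0,0]
    - [0,0,0.12,0,0,0]
    - [0,0,0,0,0,0]
    - [0,0,0,0,0,0]

```text
time_s: 29.2
tcp_pos: [0.4293, -0.3361, 0.1772]
tcp_rot: [3.117, -0.384, 0.001]
wrist_force: [0.2, 0.5, 0.1]
finger_gap: 0.085
grip_force: 0.0
```

Call:
drive_tool:
  moves:
    - [0,0,0,0,0,0]
    - [0,0,0,0,0,0]
    - [0,0,0,0,0,0]
    - [0,0,0,0,0,0]
    - [0,0,0,0,0,0]
    - [0,0,0,0,0,0]
    - [0,0,0,0,0,0]
    - [0,0,0,0,0,0]
  gripper: 30
  force: 30

```text
time_s: 30.0
tcp_pos: [0.429, -0.3363, 0.1775]
tcp_rot: [3.117, -0.385, 0.002]
wrist_force: [-0.9, 0.8, 6.8]
finger_gap: 0.0374
grip_force: 30.7
```

Call:
drive_tool:
  moves:
    - [0,0,-0.1,0,0,0]
    - [0,0,-0.3,0,0,0]
    - [0,0,-0.4,0,0,0]
    - [0,0,-0.4,0,0,0]
    - [0,0,-0.3,0,0,0]
    - [0,0,0,0,0,0]

```text
time_s: 30.6
tcp_pos: [0.4298, -0.3368, 0.3315]
tcp_rot: [3.113, -0.385, 0.011]
wrist_force: [0.4, 0.0, -0.6]
finger_gap: 0.0375
grip_force: 30.5
```

```bash
python3 -c "
from h import *
plan(.5728,-.0154,.18,.052)"
```

```text
t 30.6 turn [ 0.04 -0.06 -2.48] shift [ 1.596 -3.136 -0.032] n 7.8
```

Call:
drive_tool:
  moves:
    - [0,0,0,0,0,-0.83]
    - [0,0,0,0,0,-0.83]
    - [0,0,0,0,0,-0.82]
    - [0.08,-0.16,0,0,0,0]
    - [0.18,-0.36,0,0,0,0]
    - [0.18,-0.36,0,0,0,0]
    - [0.18,-0.36,0,0,0,0]
    - [0.18,-0.36,0,0,0,0]
    - [0.18,-0.36,0,0,0,0]
    - [0.18,-0.36,0,0,0,0]
    - [0.18,-0.36,0,0,0,0]
    - [0.18,-0.36,0,0,0,0]
    - [0.08,-0.1,0,0,0,0]
    - [0,0,0,0,0,0]
    - [0,0,0,0,0,0]

```text
time_s: 32.1
tcp_pos: [0.5717, -0.0147, 0.3258]
tcp_rot: [3.14, 0.082, -0.003]
wrist_force: [-0.4, 0.0, -1.5]
finger_gap: 0.0371
grip_force: 30.5
```

Run:
```python
from h import *
from rig import get_image
import cv2
d=get_image('wrist'); np.savez('pics/w10.npz',**d); cv2.imwrite('pics/w10.png',cv2.resize(d['image'][150:350,156:356],(600,600),interpolation=cv2.INTER_CUBIC))
plan(.5728,-.0154,.055,.052)
from rig import monitor
s=monitor.observe();R=Ro.from_rotvec(s['tcp_rot']).as_matrix();g=s['tcp_pos']+R@[0,0,.1547]
z=g[2]-.0228+.027
print(((proj(d,[g+R@[a,b,-.0042] for a,b in ((.027,-.019),(.027,.019),(-.027,.019),(-.027,-.019))])-[156,150]+.5)*3-.5).round(0).tolist())
```

```text
t 32.15 turn [ 0.    0.01 -0.01] shift [0.013 0.003 1.162] n 2.6
[[181.0, 202.0], [410.0, 202.0], [397.0, 463.0], [195.0, 463.0]]
```

View pics/w10.png

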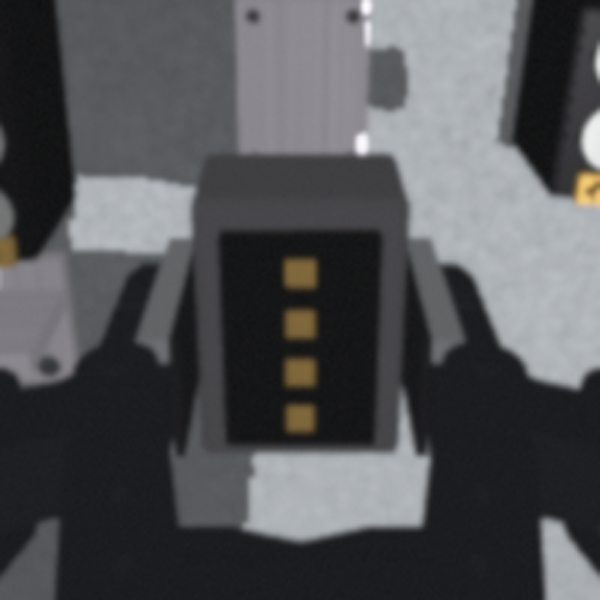

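Box held square, rim from y≈200 to 449 about where predicted (within ~1–2 mm), with the heat sink plate below at (237–370). Lower it.

Call:
drive_tool:
  moves:
    - [0,0,0.3,0,0,0]
    - [0,0,0.35,0,0,0]
    - [0,0,0.3,0,0,0]
    - [0,0,0.15,0,0,0]
    - [0,0,0.05,0,0,0]
    - [0,0,0,0,0,0]
    - [0,0,0,0,0,0]

```text
time_s: 32.85
tcp_pos: [0.5728, -0.0145, 0.2126]
tcp_rot: [3.14, 0.081, 0.003]
wrist_force: [0.2, -0.1, -0.7]
finger_gap: 0.0372
grip_force: 30.5
```

Call:
drive_tool:
  moves:
    - [0,0,0.01,0,0,0]
    - [0,0,0.01,0,0,0]
    - [0,0,0,0,0,0]

```text
time_s: 33.15
tcp_pos: [0.5724, -0.0141, 0.2099]
tcp_rot: [3.14, 0.082, 0.001]
wrist_force: [-0.6, 0.3, -0.8]
finger_gap: 0.0373
grip_force: 30.5
```

Call:
drive_tool:
  moves:
    - [0,0,0.01,0,0,0]
    - [0,0,0.01,0,0,0]
    - [0,0,0,0,0,0]

```text
time_s: 33.45
tcp_pos: [0.5723, -0.0141, 0.2075]
tcp_rot: [3.14, 0.081, -0.0]
wrist_force: [-1.3, 0.4, 1.1]
finger_gap: 0.0375
grip_force: 30.8
```

Call:
drive_tool:
  moves:
    - [0,0,0.01,0,0,0]
    - [0,0,0,0,0,0]

```text
time_s: 33.65
tcp_pos: [0.5723, -0.0141, 0.2075]
tcp_rot: [3.14, 0.081, -0.0]
wrist_force: [-3.8, 1.1, 13.0]
finger_gap: 0.0372
grip_force: 32.1
```

Seated on the heat sink; release and rise.

Call:
drive_tool:
  moves:
    - [0,0,-0.01,0,0,0]
    - [0,0,0,0,0,0]
    - [0,0,0,0,0,0]
    - [0,0,0,0,0,0]
    - [0,0,0,0,0,0]
    - [0,0,0,0,0,0]
    - [0,0,0,0,0,0]
  gripper: 80

```text
time_s: 34.35
tcp_pos: [0.5723, -0.0142, 0.2073]
tcp_rot: [3.14, 0.081, -0.0]
wrist_force: [0.1, -0.8, -0.2]
finger_gap: 0.0801
grip_force: 0.0
```

Call:
drive_tool:
  moves:
    - [0,0,-0.1,0,0,0]
    - [0,0,-0.3,0,0,0]
    - [0,0,-0.4,0,0,0]
    - [0,0,-0.4,0,0,0]
    - [-0.3,0,-0.2,0,0,0]
    - [-0.4,0,0,0,0,0]
    - [-0.4,0,0,0,0,0]
    - [-0.2,0,0,0,0,0]
    - [0,0,0,0,0,0]

```text
time_s: 35.25
tcp_pos: [0.4398, -0.0209, 0.3479]
tcp_rot: [3.14, 0.081, -0.003]
wrist_force: [-0.3, 0.2, -0.3]
finger_gap: 0.0802
grip_force: 0.0
```

Run:
```python
from rig import get_image
import cv2,numpy as np
t=get_image('top')['image'];w=get_image('wrist')['image']
o=np.zeros((600,800,3),np.uint8)
o[:300,:459]=cv2.resize(t[155:240,225:355],(459,300),interpolation=cv2.INTER_CUBIC)
o[300:600,:800]=cv2.resize(w[0:192],(800,300))
o[:300,470:800]=cv2.resize(t[110:270,80:256],(330,300))
cv2.imwrite('pics/c11.png',o)
```

```text
(no output)
```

View pics/c11.png

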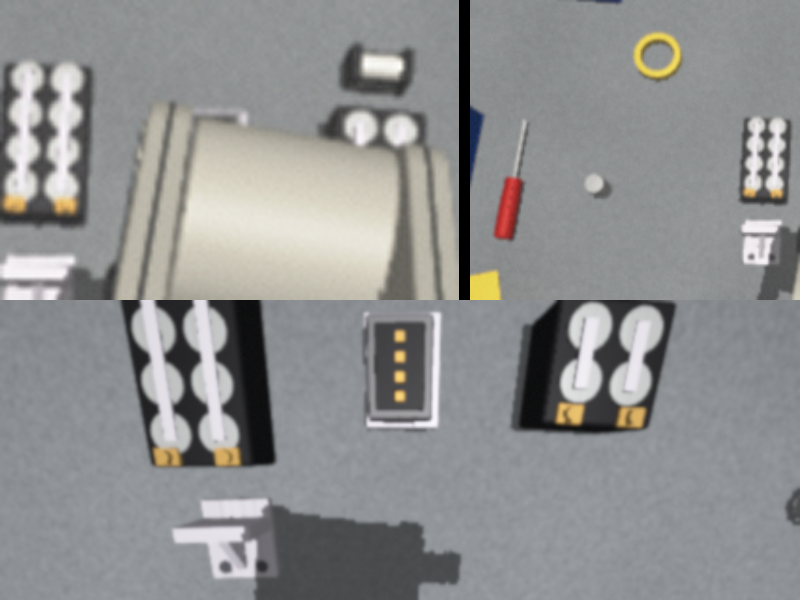

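The control box is centred on the heat sink at about (400,367), bracket and fuse holder are in place, and the bystanders haven't moved. Hand in.

```bash
python3 -c "
from rig import finish_job
print(finish_job())"
```

```text
the job is handed in; nothing more can be done
None
```

The job is handed in, with no verdict returned: bracket placed and press-tested at about 12 N, then heat sink, fuse holder and control box placed in the order given; the last pictures show all four released and in place, and the loose cell, tape roll and screwdriver where they were.

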